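Set a sine plate to 30 degrees and lay a wedge on it for checking

TASK

Set up the sine plate for checking the 30 degree wedge: stand the white 100 mm gauge block gently upright on the plate's base where the roll will come down, let go of it, and lower the tipped-up top until its roll rests on the block. Then lay the aluminium wedge gently, flat and square, wholly on the sloping top with its thick end against the end stop, so that its sloping face ends up level, and let go. Leave the steel gauge block, the calliper case and the indicator stand where they are.

Things in the scene. Friction and masses are not known exactly. Their poses are not given: they have to be found in the camera images.
- sine_base: Fixed base of a sine plate: steel slab 250 x 90 x 18 mm on a dark granite plate (its upper face 60 mm above the work surface). Origin: centre of the base's underside; x from the hinge end (-x) to the open end (+x), y across, z up. Hinge axis along y at x = -105 mm, z = 28 mm. Black lock screws (20 mm diameter) stick out 17 mm beyond both sides at the hinge.
- sine_top (a joint): Tipping angle (rad) of the top: 0 = lying down, grows as its open end rises; starts at 50 to 56 degrees. Roll on a block of height h standing on the base: sin(angle) = h / 200 mm, so 0.524 on the 100 mm block. Stiff hinge: the top (1.6 kg) stays up by itself above about 40 degrees and sinks slowly below that; 1 to 6 N square to its face near the open end moves it down.
- seat (a point): Point on the upper face of the base (78 mm above the work surface), on its centre line, straight below where the roll axis stands at 30 degrees: 68 mm from the base's origin towards the open end. The 100 mm block stands centred here, within about 12 mm. Axes as sine_base.
- stop_foot (a point): Point on the top's upper face, middle of the foot of the end stop (dark steel bar 90 mm long, 8 mm thick, 14 mm high, across the lower, hinge end), on the stop's face that looks up the slope; 6 mm behind the hinge axis. Turns with the top: x up the slope to the open end, y across, z square to the face.
- top_end (a point): Middle of the top's upper edge at the open end, 220 mm up the slope from stop_foot; axes as stop_foot. The top is a steel slab 228 x 90 x 18 mm from 14 mm behind to 214 mm ahead of the hinge axis; underside 4 mm, upper face 22 mm above the plane of the hinge and roll axes. The roll (20 mm diameter, 84 mm long) is under this end, its axis 200 mm from the hinge axis.
- block_100: White ceramic gauge block, 30 x 30 mm square and 100 mm tall, standing upright, about 0.5 kg. Origin: centre of its foot; z up its length.
- block_70: Bystander: steel gauge block of the wrong length, 30 x 30 mm square and 70 mm tall, standing upright. Origin: centre of its foot.
- wedge: Aluminium 30 degree wedge, 100 mm long (x), 50 mm wide (y), flat sides, 0.5 kg, lying on its underside. Origin: centre of the underside. Thick end (x = -50 mm) 67 mm high, thin end (x = +50) 12 mm; 48 mm at x = -12; centre of mass at x = -9, z = 21 mm. Laid on the top, x up the slope, thick end touching the stop, its origin is 50 mm up from stop_foot.
- wedge_face (a point): Middle of the wedge's sloping face, 41 mm above its underside; z points square out of that face (30 degrees from the wedge's z, towards its thin end).
- calliper_case: Bystander: black open case with a digital calliper in it, 260 x 95 x 24 mm. Origin: centre of the underside, x along its length.
- indicator_stand: Bystander: dial indicator on a magnetic stand; foot 60 x 50 x 55 mm, column 210 mm tall, arm with the dial reaching 122 mm towards its +y at 158 to 212 mm height, its plunger down to 106 mm. Origin: centre of the foot's underside.
Not all that is in view belongs to the job. Leave any red or yellow look-alike of the block_100 alone.

How it is judged:
On the way, in this order (a step that is already met when the one before it is completed fails the run):
1. the white 100 mm block stands upright on the base under where the roll comes down, let go, while the top is still tipped up (x of block_100 in the frame of seat between -0.014 and 0.014 m and y of block_100 in the frame of seat between -0.03 and 0.03 m and z of block_100 in the frame of seat between -0.004 and 0.004 m and angle between block_100's own z axis and vertical below 0.05 rad and contact force between the fingers and block_100 below 0.1 N and value of joint sine_top above 0.7 rad), for 0.2 s.
2. the top is lowered until its roll rests on the block, at 30 degrees, with the wedge not yet on it (value of joint sine_top between 0.505 and 0.544 rad and x of block_100 in the frame of seat between -0.014 and 0.014 m and angle between block_100's own z axis and vertical below 0.05 rad and distance between wedge and stop_foot above 0.09 m), for 0.2 s.
At the end, for the whole second after the job is handed in: White block upright on the base under the roll (within 14 mm along, 30 mm across); top resting on it at 30 degrees (+-1.1); wedge flat on the top, thick end within 6 mm of the stop, within 20 mm of the middle, square within 4 degrees, its sloping face level within 2.3 degrees; all at rest (x of block_100 in the frame of seat between -0.014 and 0.014 m and y of block_100 in the frame of seat between -0.03 and 0.03 m and z of block_100 in the frame of seat between -0.004 and 0.004 m and angle between block_100's own z axis and vertical below 0.05 rad and value of joint sine_top between 0.505 and 0.544 rad and x of wedge in the frame of stop_foot between 0.046 and 0.056 m and y of wedge in the frame of stop_foot between -0.02 and 0.02 m and z of wedge in the frame of stop_foot between -0.003 and 0.003 m and angle between the x axis of wedge and the x axis of stop_foot, either way round below 0.07 rad and angle between wedge_face's own z axis and vertical below 0.04 rad and linear speed of each of wedge, block_100 below 0.01 m/s); the robot touches nothing.
It fails at once if the steel 70 mm block is moved by more than 20 mm (distance of block_70 from where it was at the start of the episode above 0.02 m).
It fails at once if the calliper case is moved by more than 20 mm (distance of calliper_case from where it was at the start of the episode above 0.02 m).
It fails at once if the indicator stand is moved by more than 20 mm (distance of indicator_stand from where it was at the start of the episode above 0.02 m).
It fails at once if the white gauge block is dropped or knocked over (moves faster than 0.5 m/s while not held) (linear speed of block_100 above 0.5 m/s and contact force between the fingers and block_100 below 0.1 N).
It fails at once if the wedge is dropped or knocked over (moves faster than 0.5 m/s while not held) (linear speed of wedge above 0.5 m/s and contact force between the fingers and wedge below 0.1 N).
It also fails if it takes over 72 s, if anything falls off the work surface, if the arm or the gripper's body presses on something with over 40 N, if the wrist force passes 120 N, or if a joint passes its speed limit or range.

ROBOT

A 6-joint arm with a two-finger parallel gripper is mounted at the origin on the work surface. World frame = base frame: x ahead of the robot, y to its left, z up, the work surface at z = 0. Lengths are in m, angles in rad, forces in N, time in s.
With the tool pointing down it reaches from about 0.375 to 0.9 m from the base axis. Payload 3.1 kg.
Tool frame: the origin (TCP) lies between the finger pads; the fingertips stand 8 mm ahead of it and the grasp point (between the pads) lies 11 mm behind it; z points along the fingers, y is the line along which they close (so a half turn about z gives the same grasp; the last joint's range is limited). The gripper opens to 85 mm and grips with 20 to 120 N. Pads are 22 mm wide; open, the fingers measure 114 mm over their backs; the gripper's body (76 mm by 85 mm) begins 54 mm behind the grasp point. The pads swing forward as they close: fully open they stand 13 mm farther back than shut.
Start: joints at [-1.349, 0.527, 1.433, -0, 1.181, -0.178], TCP at [0.243, -0.576, 0.239] pointing down, gripper open.
Joint ranges: [-3.08, 3.08], [-0.75, 2.2], [0.22, 2.44], [-1.43, 4.57], [0, 2.65], [-2.85, 2.85]. Speed limits (rad/s): [2.79, 2.79, 3.14, 3.14, 3.14, 3.14].

INTERFACE

Orientations are given as a unit quaternion [x, y, z, w].
In Python, from station import readout, cams, sign_off gives the robot as it stands.
- The arm moves only by the tool send_rows, never from a script. Its argument "commands" is text: rows parted by semicolons, each of 5 numbers parted by spaces: the finger opening in mm, from 0 to 85.4, then the shift along the tool's x, y, z each as a share of 0.02 m, from -1 to 1, then the turn about the tool's z as a share of 4 degrees, from -1 to 1. In form: grip dx dy dz spin; .... A call has 1 to 20 rows; each row shifts and turns the commanded pose from where the row before left it, along the tool's axes as they then stand; what a row does not reach is not made up. A row lasts 1/12 s, in which the tool goes at most 41.7 mm and 7.16 degrees, less where a joint would pass 70% of its speed; a pose out of reach is approached as far as the arm can. A call with a number of a shift or a turn outside -1 to 1 is refused whole. A call with a gripper value outside its range is refused whole. The fingers move at their own pace and stop on an object; "grip_force" is the grip in N (left out, the last holds). Time passes only in rows, so rows that do not move let the fingers close. It gives the time, the measured TCP pose, the force, the opening and the grip force at its end, in the units of the state.
- readout.sense(): the state, without advancing time (a new reading comes with each control period).
- cams.snapshot(name): name is "scene" or "top" or "wrist"; returns a dict with "pixels" (480x640x3 uint8, red, green, blue), "intrinsics" (3x3 intrinsics, pixels), "dist" ([k1, k2, p1, p2, k3] as OpenCV has them; the pictures are not rectified), "eye" and "rotation" of the camera in the world. Camera axes: x right, y down, z forward; pixel columns grow to the right and rows downward; lengths in m; the calibration is good to about 2 mm. A picture is of the moment at which its call begins. There is no depth.
- sign_off(): hands the job in; it is judged then, once.
The state is a dict: "t": time; "q": joint angles; "qd": joint speeds; "tau": joint torques, N m; "tcp_pos": TCP position; "tool_rot": TCP orientation; "force": force on the tool from outside, world axes, zero at the start; "ft_torque": the same for the moment, N m; "finger_gap": opening from 0.0 (shut) to 1.0 (fully open); "gripper_force": force on a finger pad.
Only numpy, scipy, OpenCV 4.12 (cv2) and the standard library are available. Lean on these libraries where they do the work, as an engineer would, in place of code of your own. Each camera call takes 0.05 s, during which the arm holds its last target. There are 200 camera calls.

## Working session

There is one attempt and no reset: what is moved stays moved. The work goes in short steps, Python scripts to look and compute and a tool call to move; the robot and the scene stay as the last step left them, time stands still between calls to the robot, and variables do not carry over. Pictures are saved under pics/ and viewed, at most 10 in all, crops included, and the job is handed in when it is done.

Besides the shell and the picture viewer there is one more tool, called after "Call:" in YAML: its name, and indented under it one key for each argument. send_rows: Moves the arm, as the interface text tells. Its arguments: {"type":"object","properties":{"commands":{"type":"string"},"grip_force":{"type":"number"}},"required":["commands"]}

```bash
mkdir -p pics; ls; cat > h.py <<'E'
import numpy as np, cv2
from station import readout, cams
def snap(n,f):
    s=cams.snapshot(n); cv2.imwrite('pics/'+f,s['pixels'][:,:,::-1]); np.save('pics/'+f+'.npy',s,allow_pickle=True); return s
def load(f): return np.load('pics/'+f+'.npy',allow_pickle=True).item()
def rays(s,uv):
    u=cv2.undistortPoints(np.array(uv,float).reshape(-1,1,2),np.array(s['intrinsics'],float),np.array(s['dist'],float)).reshape(-1,2)
    return (np.array(s['rotation'])@np.c_[u,np.ones(len(u))].T).T
def onz(s,uv,z):
    d=rays(s,uv); e=np.array(s['eye']); z=np.asarray(z,float)
    return e+d*((z-e[2])/d[:,2])[:,None]
def proj(s,P):
    R=np.array(s['rotation']); e=np.array(s['eye']); rv=cv2.Rodrigues(R.T)[0]
    return cv2.projectPoints(np.array(P,float).reshape(-1,3),rv,-R.T@e,np.array(s['intrinsics'],float),np.array(s['dist'],float))[0].reshape(-1,2)
E
python3 - <<'E'
from h import *
np.set_printoptions(precision=4,suppress=True)
for n in('scene','top','wrist'):
    s=snap(n,n+'0.png'); print(n,s['eye'],np.array(s['rotation']).tolist())
print(readout.sense())
E
```

```text
pics
scene [ 1.1698 -0.3729  0.9811] [0.8460385146074357, 0.40744032336250935, -0.153843038718478, -0.30747932310476145]
top [0.4571 0.1124 1.6633] [0.7170215222754568, -0.6962019583790416, 0.029689707541665035, -0.01736349645273742]
wrist [ 0.3056 -0.549   0.3731] [0.8252717698342577, -0.5478941357435796, -0.07634130831962443, 0.11362449813520073]
{'t': 0.15, 'q': array([-1.3495,  0.5283,  1.4336,  0.    ,  1.1814, -0.1785]), 'qd': array([-0.0005, -0.0038, -0.0044,  0.0008,  0.0007, -0.0018]), 'tau': array([  0.0005, -44.2743, -17.8275,  -0.0002,   0.0057,  -0.    ]), 'tcp_pos': array([ 0.2432, -0.5752,  0.2385]), 'tool_rot': array([ 0.9801,  0.1986, -0.    , -0.0009]), 'force': array([ 0.7005, -0.2312,  0.3583]), 'ft_torque': array([-0.0482,  0.0434, -0.0287]), 'gripper_force': 0.0, 'finger_gap': 1.0001634116431257}
```

```bash
sed -i "s/np.array(s\['rotation'\])/Rot.from_quat(s['rotation']).as_matrix()/; 1a from scipy.spatial.transform import Rotation as Rot" h.py; head -16 h.py | grep Rot
```

```text
from scipy.spatial.transform import Rotation as Rot
    return (Rot.from_quat(s['rotation']).as_matrix()@np.c_[u,np.ones(len(u))].T).T
    R=Rot.from_quat(s['rotation']).as_matrix(); e=np.array(s['eye']); rv=cv2.Rodrigues(R.T)[0]
```

View pics/scene0.png

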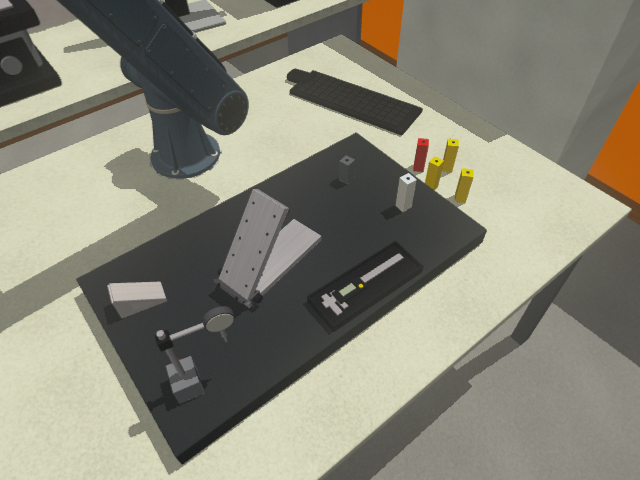

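View pics/top0.png

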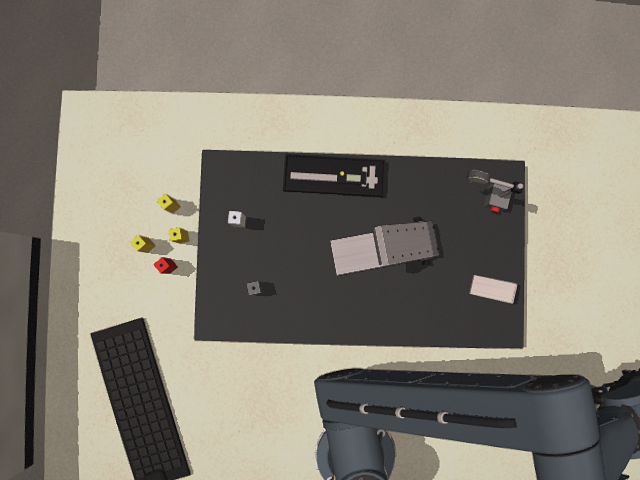

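The white block is at top view (236,218) / scene (405,190). The steel 70 mm block is at top (254,288). The red and yellow look-alikes stand off the plate at top (165,265), (167,202), (177,234) and (142,243). Only the white one fits the description. I'll confirm with an enlarged crop and measure.

```bash
python3 - <<'E'
from h import *
np.set_printoptions(precision=4,suppress=True)
t=load('top0.png'); s=load('scene0.png')
a=cv2.resize(t['pixels'][140:310,215:535],None,fx=2.5,fy=2.5,interpolation=cv2.INTER_CUBIC)
b=cv2.resize(s['pixels'][110:230,360:490],None,fx=1.4,fy=1.4,interpolation=cv2.INTER_CUBIC)
a[-b.shape[0]:,:b.shape[1]]=b if True else 0
cv2.imwrite('pics/crop1.png',a[:,:,::-1])
g=t['pixels'].astype(int)
def comp(img,x0,y0,x1,y1,th,z):
    m=np.zeros(img.shape[:2],np.uint8); r=img[y0:y1,x0:x1]; m[y0:y1,x0:x1]=((r.min(2)>th)*255)
    cs=cv2.findContours(m,cv2.RETR_EXTERNAL,cv2.CHAIN_APPROX_NONE)[0]; c=max(cs,key=cv2.contourArea)
    ap=cv2.minAreaRect(c); bx=cv2.boxPoints(ap); print(cv2.contourArea(c),ap,bx.tolist())
    return bx
for n,r,th,z in(('white',(220,200,255,235),140,.16),('wedge',(455,265,530,315),120,.06),('base',(320,210,388,285),120,.078)):
    b=comp(t['pixels'],*r,th,z); P=onz(t,b,z); print(n,P[:,:2].tolist(),P.mean(0),np.linalg.norm(np.diff(P,axis=0),axis=1))
E
```

```text
124.0 ((234.0, 217.0), (12.0, 12.0), 90.0) [[228.0, 211.0], [240.0, 211.0], [240.0, 223.0], [228.0, 223.0]]
white [[0.6253234631056506, 0.33757617926582417], [0.6261763998983092, 0.3081787653606774], [0.596764447653158, 0.3070043778409581], [0.5959004884252168, 0.33635734347029655]] [0.611  0.3223 0.16  ] [0.0294 0.0294 0.0294]
810.0 ((493.1197814941406, 288.92132568359375), (44.43815612792969, 20.057950973510742), 11.689369201660156) [[469.32958984375, 294.2406005859375], [473.3934326171875, 274.5986328125], [516.9099731445312, 283.60205078125], [512.8461303710938, 303.2440185546875]]
wedge [[0.43791358996189733, -0.2830256182816784], [0.4894480255237531, -0.2929295411658812], [0.4687402261404497, -0.4102019653210527], [0.41695797121934386, -0.4000013665902806]] [ 0.4533 -0.3465  0.06  ] [0.0525 0.1191 0.0528]
1636.5 ((358.57440185546875, 249.89059448242188), (39.667762756347656, 52.8123893737793), 79.2156982421875) [[328.9234313964844, 235.34793090820312], [380.8030700683594, 225.46609497070312], [388.2253723144531, 264.4332580566406], [336.3457336425781, 274.3150939941406]]
base [[0.579432651786675, 0.08813055812377886], [0.6090174046178389, -0.04475947481063078], [0.5092072975469856, -0.06622965752999749], [0.4800828897761125, 0.06625975397020797]] [0.5444 0.0109 0.078 ] [0.1361 0.1021 0.1357]
```

View pics/crop1.png

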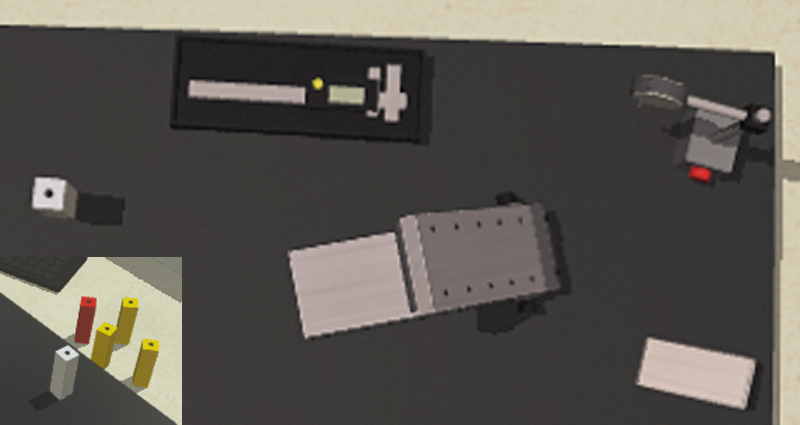

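The crop confirms it: the white block at crop (52,193) is alone on the granite, and the yellow and red blocks are off the plate. Next are refined line fits for the base, block, top angle and wedge.

```bash
python3 - <<'E'
from h import *
np.set_printoptions(precision=4,suppress=True)
t=load('top0.png'); s=load('scene0.png')
def lines(S,ch,corners,z):
    """sub-pixel edge lines along nominal quad sides (strongest gradient on normals), corners -> world"""
    g=cv2.GaussianBlur(S['pixels'].astype(np.float32).mean(2),(0,0),.7); L=[]
    for a,b in ch:
        a,b=np.array(a,float),np.array(b,float); d=(b-a)/np.linalg.norm(b-a); n=np.array([-d[1],d[0]]); P=[]
        for k in np.linspace(.12,.88,25):
            p=a+k*(b-a); r=np.arange(-3,3.01,.1); q=(p+r[:,None]*n).astype(np.float32)
            v=cv2.remap(g,q[:,0].copy(),q[:,1].copy(),cv2.INTER_LINEAR).ravel(); w=np.abs(np.gradient(v)); w=w*(w>.5*w.max()); P.append(p+n*(r@w/w.sum()))
        vx,vy,x,y=cv2.fitLine(np.array(P,np.float32),cv2.DIST_HUBER,0,.01,.01).ravel(); L.append(np.cross([x,y,1],[x+vx,y+vy,1]))
    out=[]
    for i,j in corners:
        c=np.cross(L[i],L[j]); out.append(c[:2]/c[2])
    return np.array(out)
C=lambda x,y:(215+x/2.5,140+y/2.5)
q=[C(289,251),C(305,337),C(412,315),C(394,233)]
c=lines(t,[(q[3],q[0]),(q[0],q[1]),(q[1],q[2])],[(0,1),(1,2)],0)
P=onz(t,c,.078); print('open end corners',c,P,np.linalg.norm(P[1]-P[0]))
w=P[1]-P[0]; hd=np.arctan2(w[0],-w[1])+np.pi/2*0
ex=np.array([w[1],-w[0],0])/np.linalg.norm(w); ex=ex*np.sign(ex[1]); ey=np.array([-ex[1],ex[0],0])
# heading from long side
q3=lines(t,[(q[3],q[0]),(q[1],q[2])],[],0)
org=P.mean(0)-.125*ex; org[2]=.06
print('heading',np.degrees(np.arctan2(ex[1],ex[0])),'org',org,'seat',org+.068*ex)
e=np.array(t['eye'])
for nm,uv in(('upper',C(424,260)),('lower',C(407,264))):
    d=rays(t,[uv])[0]; k=((org-e)@ey)/(d@ey); p=e+k*d; X=(p-org)@ex; Z=p[2]-.06
    print(nm,X,Z,'angle',np.degrees(np.arctan2(Z-.028,X+.105)-np.arctan2(.022 if nm=='upper' else .004,.214)), 'r',np.hypot(Z-.028,X+.105))
# block top
q=[(228.2,212),(241.5,210.5),(242.5,222.5),(229.5,224.5)]
q=[C(33,180),C(66,177),C(71,207),C(34,211)]
c=lines(t,[(q[i],q[(i+1)%4]) for i in range(4)],[(3,0),(0,1),(1,2),(2,3)],0)
P=onz(t,c,.16); D=np.diff(P,axis=0); print('block',c.tolist(),P.mean(0),np.linalg.norm(D,axis=1),np.degrees(np.arctan2(D[:,1],D[:,0])))
q=[C(648,338),C(755,357),C(748,408),C(637,384)]
c=lines(t,[(q[i],q[(i+1)%4]) for i in range(4)],[(3,0),(0,1),(1,2),(2,3)],0)
P=onz(t,c,[.072,.127,.127,.072]); D=np.diff(P,axis=0); print('wedge',P,P.mean(0),np.linalg.norm(D[:,:2],axis=1),np.degrees(np.arctan2(D[:,1],D[:,0])))
a=s['pixels'][170:330,80:330]; cv2.imwrite('pics/crop2.png',cv2.resize(a,None,fx=3.2,fy=3.2,interpolation=cv2.INTER_CUBIC)[:,:,::-1])
E
```

```text
open end corners [[329.6989 240.2549]
 [336.2958 274.6061]] [[0.5669 0.0858 0.078 ]
 [0.4793 0.0664 0.078 ]] 0.08966079695359595
heading 102.5024904033813 org [ 0.5502 -0.046   0.06  ] seat [0.5354 0.0204 0.06  ]
upper 0.013552085981341546 0.23428090781265448 angle 54.24390600005445 r 0.2379210163447951
lower 0.0274190161907158 0.21825304970871412 angle 54.09067169637543 r 0.23179952280447755
block [[228.211223934648, 210.49088522280312], [240.58515116882947, 211.22229020300213], [240.90491213763198, 223.32425458726465], [227.61175019417865, 222.7765308407247]] [0.6112 0.3215 0.16  ] [0.0304 0.0297 0.0326] [ -91.7273 -176.2103   89.3255]
wedge [[ 0.4892 -0.2905  0.072 ]
 [ 0.4689 -0.3892  0.127 ]
 [ 0.4187 -0.378   0.127 ]
 [ 0.4402 -0.2799  0.072 ]] [ 0.4543 -0.3344  0.0995] [0.1007 0.0514 0.1004] [-101.664   167.3801   77.6469]
```

View pics/crop2.png

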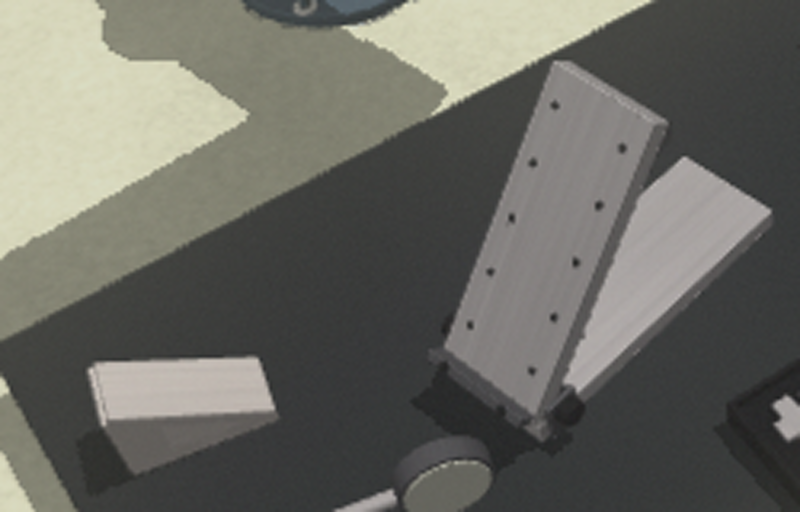

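Call:
send_rows:
  commands: "85 0 0 -0.5 -1;85 0 0 -0.5 -1;85 0 0 -0.5 -1;85 0 0 -0.5 -1;85 0 0 -0.5 -1;85 0 0 -0.5 -1;85 0 0 -0.5 -1;85 0 0 -0.5 -1;85 0 0 -0.5 -1;85 0 0 -0.5 -1;85 0 0 -0.5 -1;85 0 0 -0.5 -1;85 0 0 -0.5 -1;85 0 0 -0.5 -1;85 0 0 -0.5 -1;85 0 0 -0.5 -1;85 0 0 -0.5 -1"
  grip_force: 40

```text
t: 1.57
tcp_pos: [0.2432, -0.5754, 0.4093]
tool_rot: [0.7, 0.714, 0.0, -0.0]
force: [0.6, 0.3, -0.2]
finger_gap: 0.999
gripper_force: 0.0
```

```bash
cat > d.py <<'E'
import sys
from h import *
def delta(target,head=None):
    s=readout.sense(); R=Rot.from_quat(s['tool_rot']).as_matrix(); h=np.degrees(np.arctan2(R[1,0],R[0,0]))
    d=R.T@(np.array(target)-s['tcp_pos'])/.02
    print('t%.2f'%s['t'],'tcp',s['tcp_pos'].round(4),'head %.2f'%h,'rows xyz',d.round(2),'F',s['force'].round(1),'gap',round(s['finger_gap'],3),'q6 %.2f'%s['q'][5], 'spin rows',None if head is None else round(-(head-h)/4,2))
if __name__=='__main__':
    a=list(map(float,sys.argv[1:])); delta(a[:3],a[3] if len(a)>3 else None)
E
python3 d.py .611 .3265 .27 91
```

```text
t1.57 tcp [ 0.2432 -0.5754  0.4093] head 91.11 rows xyz [44.72 19.26  7.01] F [ 0.6  0.3 -0.2] gap 0.999 q6 -1.37 spin rows 0.03
```

Call:
send_rows:
  commands: "85 1 0.43 0 0;85 1 0.43 0 0;85 1 0.43 0 0;85 1 0.43 0 0;85 1 0.43 0 0;85 1 0.43 0 0;85 1 0.43 0 0;85 1 0.43 0 0;85 1 0.43 0 0;85 1 0.43 0 0;85 1 0.43 0 0;85 1 0.43 0 0;85 1 0.43 0 0;85 1 0.43 0 0;85 1 0.43 0 0;85 1 0.43 0 0;85 1 0.43 0 0;85 1 0.43 0 0;85 1 0.43 0 0;85 1 0.43 0 0"

```text
t: 3.23
tcp_pos: [0.409, -0.1718, 0.4091]
tool_rot: [0.702, 0.713, -0.0, -0.0]
force: [0.4, -0.0, -0.4]
finger_gap: 0.994
gripper_force: 0.0
```

Call:
send_rows:
  commands: "85 1 0.43 0 0;85 1 0.43 0 0;85 1 0.43 0 0;85 1 0.43 0 0;85 1 0.43 0 0;85 1 0.43 0 0;85 1 0.43 0 0;85 1 0.43 0 0;85 1 0.43 0 0;85 1 0.43 0 0;85 1 0.43 0 0;85 1 0.43 0 0;85 1 0.43 0 0;85 1 0.43 0 0;85 1 0.43 0 0;85 1 0.43 0 0;85 1 0.43 0 0;85 1 0.43 0 0;85 1 0.43 0 0;85 1 0.43 0 0"

```text
t: 4.9
tcp_pos: [0.5746, 0.2307, 0.4088]
tool_rot: [0.701, 0.713, -0.0, -0.0]
force: [0.3, -0.1, 0.0]
finger_gap: 0.992
gripper_force: 0.0
```

Call:
send_rows:
  commands: "85 1 0.43 0.5 0;85 1 0.43 0.5 0;85 1 0.43 0.5 0;85 1 0.43 0.5 0;85 0.7 0.3 0.5 0;85 0 0 1 0;85 0 0 1 0;85 0 0 1 0;85 0 0 1 0;85 0 0 0 0;85 0 0 0 0"

```text
t: 5.82
tcp_pos: [0.6128, 0.3239, 0.2778]
tool_rot: [0.702, 0.713, -0.002, -0.001]
force: [-0.3, 0.8, 0.2]
finger_gap: 0.993
gripper_force: 0.0
```

```bash
python3 d.py .611 .3265 .129 91; python3 -c "
from h import *
s=snap('wrist','wrist1.png')
for z in (.16,): print(proj(s,[(.611+a,.3215+b,z) for a in(-.015,.015) for b in (-.015,.015)]).round(0).tolist())
"
```

```text
t5.82 tcp [0.6128 0.3239 0.2778] head 90.90 rows xyz [ 0.14 -0.06  7.44] F [-0.3  0.8  0.2] gap 0.993 q6 0.31 spin rows -0.03
[[307.0, 253.0], [306.0, 215.0], [346.0, 254.0], [347.0, 215.0]]
```

View pics/wrist1.png

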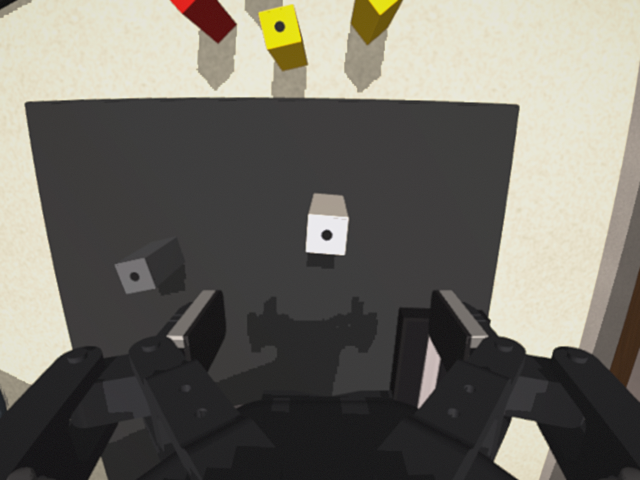

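The wrist view shows the white top face centred at (326,235), against a prediction of (326,234). The grasp target is good.

Call:
send_rows:
  commands: "85 0.14 -0.06 1 0;85 0 0 1 0;85 0 0 1 0;85 0 0 1 0;85 0 0 1 0;85 0 0 1 0;85 0 0 1 0;85 0 0 0.44 0;28 0 0 0 0;24 0 0 0 0;24 0 0 0 0;24 0 0 0 0;24 0 0 0 0;24 0 0 0 0;24 0 0 0 0;24 0 0 0 0"
  grip_force: 50

```text
t: 7.2
tcp_pos: [0.6131, 0.3275, 0.1325]
tool_rot: [0.701, 0.713, 0.001, 0.001]
force: [-2.2, 0.2, 5.8]
finger_gap: 0.351
gripper_force: 48.9
```

```bash
python3 d.py .611 .3265 .129 102.5
```

```text
t7.20 tcp [0.6131 0.3275 0.1325] head 90.91 rows xyz [-0.05 -0.11  0.18] F [-2.2  0.2  5.8] gap 0.351 q6 0.31 spin rows -2.9
```

Call:
send_rows:
  commands: "24 0 0 -0.5 0;24 0 0 -1 0;24 0 0 -1 -1;24 0 0 -1 -1;24 0 0 -0.5 -0.9;24 0 0 0 0;24 0 0 0 0"

```text
t: 7.78
tcp_pos: [0.6119, 0.3269, 0.2104]
tool_rot: [0.627, 0.779, -0.0, -0.0]
force: [-1.4, 0.6, -5.1]
finger_gap: 0.351
gripper_force: 49.5
```

```bash
python3 d.py .5331 .0311 .1505 102.5
```

```text
t7.78 tcp [0.6119 0.3269 0.2104] head 102.41 rows xyz [-13.6   -7.03   3.  ] F [-1.4  0.6 -5.1] gap 0.351 q6 0.11 spin rows -0.02
```

Call:
send_rows:
  commands: "24 -0.5 -0.26 0 0;24 -0.97 -0.5 0 0;24 -0.97 -0.5 0 0;24 -0.97 -0.5 0 0;24 -0.97 -0.5 0 0;24 -0.97 -0.5 0 0;24 -0.97 -0.5 0 0;24 -0.97 -0.5 0 0;24 -0.97 -0.5 0 0;24 -0.97 -0.5 0 0;24 -0.97 -0.5 0 0;24 -0.97 -0.5 0 0;24 -0.97 -0.5 0 0;24 -0.97 -0.5 0 0;24 -0.49 -0.27 0 0;24 0 0 0 0;24 0 0 0 0;24 0 0 0 0"

```text
t: 9.28
tcp_pos: [0.5337, 0.0316, 0.2101]
tool_rot: [0.626, 0.78, 0.0, -0.001]
force: [0.2, -0.6, -4.0]
finger_gap: 0.352
gripper_force: 49.5
```

```bash
python3 d.py .5331 .0311 .1505 102.5; python3 -c "
from h import *
a=snap('top','top2.png');b=snap('scene','scene2.png'); 
i=cv2.resize(a['pixels'][190:310,300:460],None,fx=2.5,fy=2.5,interpolation=2); j=cv2.resize(b['pixels'][150:330,180:390],(400,343),interpolation=2)
o=np.zeros((343,800,3),np.uint8);o[:300,:400]=i;o[:,400:]=j;cv2.imwrite('pics/c2.png',o[:,:,::-1])"
```

```text
t9.28 tcp [0.5337 0.0316 0.2101] head 102.49 rows xyz [-0.02 -0.03  2.98] F [ 0.2 -0.6 -4. ] gap 0.352 q6 -0.37 spin rows -0.0
```

View pics/c2.png

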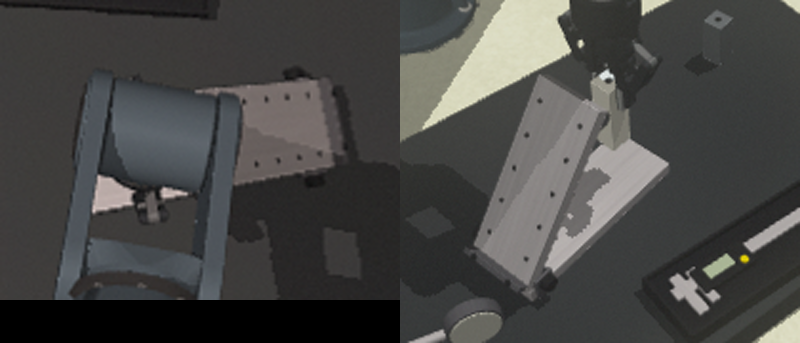

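The block hangs upright in front of the top's open end, clear of it and above the base. Lowering.

Call:
send_rows:
  commands: "24 0 0 0.5 0;24 0 0 0.6 0;24 0 0 0.6 0;24 0 0 0.5 0;24 0 0 0.3 0;24 0 0 0.2 0;24 0 0 0 0;24 0 0 0 0"

```text
t: 10.05
tcp_pos: [0.5341, 0.0312, 0.1564]
tool_rot: [0.626, 0.78, 0.0, 0.0]
force: [0.6, 0.5, -4.3]
finger_gap: 0.348
gripper_force: 49.4
```

Call:
send_rows:
  commands: "24 0 0 0.1 0;24 0 0 0.1 0;24 0 0 0 0"

```text
t: 10.3
tcp_pos: [0.5339, 0.031, 0.1526]
tool_rot: [0.626, 0.78, 0.0, 0.0]
force: [0.3, -1.6, -4.0]
finger_gap: 0.35
gripper_force: 49.4
```

```bash
python3 d.py .5331 .0311 .1505 102.5
```

```text
t10.30 tcp [0.5339 0.031  0.1526] head 102.51 rows xyz [ 0.01 -0.04  0.1 ] F [ 0.3 -1.6 -4. ] gap 0.35 q6 -0.37 spin rows 0.0
```

Call:
send_rows:
  commands: "24 0 0 0.05 0;24 0 0 0.05 0;24 0 0 0 0"

```text
t: 10.55
tcp_pos: [0.534, 0.031, 0.1506]
tool_rot: [0.626, 0.78, 0.0, 0.0]
force: [-0.3, 0.6, -5.1]
finger_gap: 0.351
gripper_force: 49.5
```

Call:
send_rows:
  commands: "24 0 0 0.05 0;24 0 0 0.05 0;24 0 0 0 0"

```text
t: 10.8
tcp_pos: [0.5342, 0.0309, 0.1505]
tool_rot: [0.626, 0.78, 0.0, 0.001]
force: [-3.3, 0.4, 8.9]
finger_gap: 0.349
gripper_force: 51.0
```

Contact at the expected height. Release and rise.

Call:
send_rows:
  commands: "32 0 0 -0.05 0;36 0 0 0 0;44 0 0 0 0;60 0 0 0 0;60 0 0 0 0;60 0 0 0 0;60 0 0 0 0"

```text
t: 11.38
tcp_pos: [0.5339, 0.0311, 0.1494]
tool_rot: [0.626, 0.78, -0.0, -0.0]
force: [1.1, -0.1, 0.1]
finger_gap: 0.7
gripper_force: 0.0
```

```bash
python3 d.py .5331 .0311 .34 102.5;  python3 -c "
from h import *
b=snap('scene','scene3.png'); cv2.imwrite('pics/c3.png',cv2.resize(b['pixels'][150:330,180:390],None,fx=2.8,fy=2.8,interpolation=2)[:,:,::-1])"
```

```text
t11.38 tcp [0.5339 0.0311 0.1494] head 102.51 rows xyz [ 0.01 -0.04 -9.53] F [ 1.1 -0.1  0.1] gap 0.7 q6 -0.37 spin rows 0.0
```

View pics/c3.png

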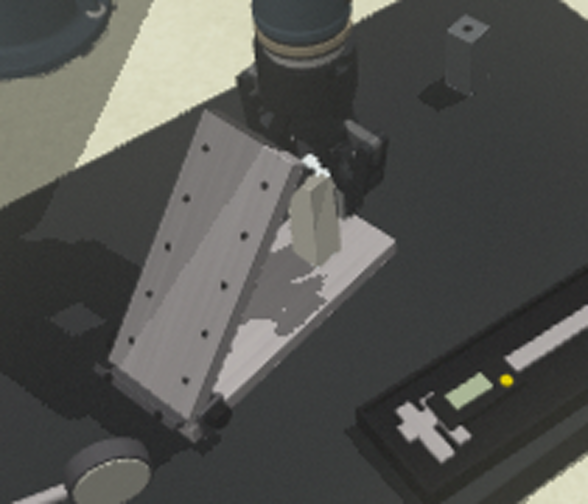

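The block stands upright and the fingers are clear of it. Now rise, move back over the top, and shut the fingers.

Call:
send_rows:
  commands: "60 0 0 -0.4 0;60 0 0 -1 0;60 0 0 -1 0;60 0 0 -1 0;60 0 0 -1 0;60 0 0 -1 0;60 0 0 -1 0;60 0 0 -1 0;60 0 0 -1 0;60 0 0 -1 0;60 0 0 -0.6 0;20 -1 0 0 0;0 -1 0 0 0;0 -1 0 0 0;0 -1 0 0 0;0 -0.9 0 0 0;0 0 0 0 0;0 0 0 0 0"

```text
t: 12.93
tcp_pos: [0.5549, -0.0652, 0.3497]
tool_rot: [0.627, 0.779, 0.0, -0.0]
force: [-0.4, 0.3, 0.5]
finger_gap: 0.004
gripper_force: 0.0
```

```bash
python3 d.py .5543 -.0645 .267 102.5;  python3 -c "
from h import *
b=snap('wrist','wrist4.png')
p=b['pixels'].astype(int); m=((p.min(2)>185)&(p.max(2)-p.min(2)<25)).astype(np.uint8)
n,l,st,c=cv2.connectedComponentsWithStats(m)
org=np.array([.5502,-.046]);ex=np.array([-.2165,.9763])
print(proj(b,[(.5341,.0262,.178)]))
for k in range(1,n):
  if 150<st[k,4]<8000:
    w=onz(b,[c[k]],.178)[0][:2]; r=w-org; print(st[k],c[k].round(1),w.round(4),'X',(r@ex).round(4),'Y',(r@[-ex[1],ex[0]]).round(4))
"
```

```text
t12.93 tcp [ 0.5549 -0.0652  0.3497] head 102.41 rows xyz [ 0.04 -0.02  4.14] F [-0.4  0.3  0.5] gap 0.004 q6 -0.53 spin rows -0.02
[[327.20020472 106.53287735]]
[ 35   0  48  45 939] [56.2 16.4] [0.2965 0.0543] X 0.1528 Y 0.2259
[  52    0   86   86 1992] [93.9 37.7] [0.3321 0.0424] X 0.1335 Y 0.1938
[ 287   67   81   99 6251] [329.3 109.8] [0.5364 0.024 ] X 0.0714 Y -0.0017
[  56   71   73  103 2367] [ 98.8 118.4] [ 0.3421 -0.0222] X 0.0683 Y 0.198
[624  93  16  29 170] [632.5 106.4] [0.7966 0.0907] X 0.0801 Y -0.2702
[465 180  44  21 271] [486.9 189.7] [ 0.6884 -0.0109] X 0.0043 Y -0.1425
[ 94 204  25  87 634] [109.9 246.9] [ 0.3589 -0.138 ] X -0.0484 Y 0.2067
[   0  228   38  138 2391] [ 15.3 288.9] [ 0.258  -0.2067] X -0.0937 Y 0.3201
[495 266  27  19 207] [508.4 275.9] [ 0.7373 -0.0852] X -0.0787 Y -0.1742
[ 471  286   80   92 2605] [507.1 340.6] [ 0.7624 -0.153 ] X -0.1504 Y -0.184
[523 319  21  20 159] [533.6 325.8] [ 0.7838 -0.1314] X -0.1339 Y -0.2095
[ 68 354  45  22 396] [ 92.3 364.4] [ 0.3424 -0.2773] X -0.1808 Y 0.2529
[207 373  19  16 171] [218.1 381.2] [ 0.4794 -0.2642] X -0.1977 Y 0.1164
[  0 422  26  26 263] [  9.3 434.9] [ 0.2292 -0.4167] X -0.2924 Y 0.3936
```

View pics/wrist4.png

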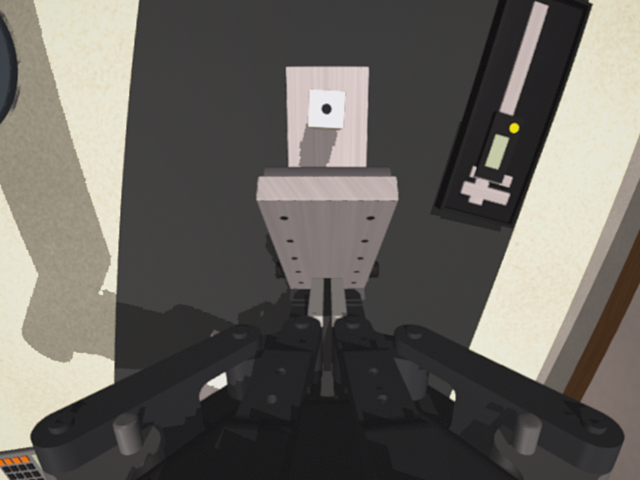

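The wrist view shows the white block's top face at (326,108). That puts it about 5 mm towards the open end from the seat and centred across, within tolerance. Now press the top down along its arc.

Call:
send_rows:
  commands: "0 0 0 1 0;0 0 0 1 0;0 0 0 1 0;0 0 0 0.8 0;0 0 0 0.34 0;0 0.14 0 0.1 0;0 0.14 0 0.1 0;0 0.14 0 0.1 0;0 0.14 0 0.1 0;0 0.14 0 0.1 0;0 0 0 0 0"

```text
t: 13.9
tcp_pos: [0.5522, -0.0503, 0.2572]
tool_rot: [0.626, 0.78, 0.0, 0.0]
force: [0.5, -0.9, -0.1]
finger_gap: -0.002
gripper_force: 0.1
```

Call:
send_rows:
  commands: "0 0.14 0 0.1 0;0 0.14 0 0.1 0;0 0.14 0 0.1 0;0 0.14 0 0.1 0;0 0.13 0 0.11 0;0 0 0 0 0"

```text
t: 14.4
tcp_pos: [0.5482, -0.0366, 0.2456]
tool_rot: [0.626, 0.78, -0.0, -0.001]
force: [-0.2, -0.3, 0.1]
finger_gap: 0.001
gripper_force: 0.0
```

```bash
python3 d.py .5543 -.0645 .267 102.5; python3 -c "
from h import *
b=snap('scene','scene5.png'); w=snap('wrist','wrist5.png')['pixels']
a=cv2.resize(b['pixels'][150:330,180:390],(400,343),interpolation=2); o=np.zeros((343,800,3),np.uint8);o[:,:400]=a;o[:300,400:]=cv2.resize(w,(400,300));cv2.imwrite('pics/c5.png',o[:,:,::-1])"
```

```text
t14.40 tcp [ 0.5482 -0.0366  0.2456] head 102.54 rows xyz [-1.43 -0.01 -1.07] F [-0.2 -0.3  0.1] gap 0.001 q6 -0.49 spin rows 0.01
```

View pics/c5.png

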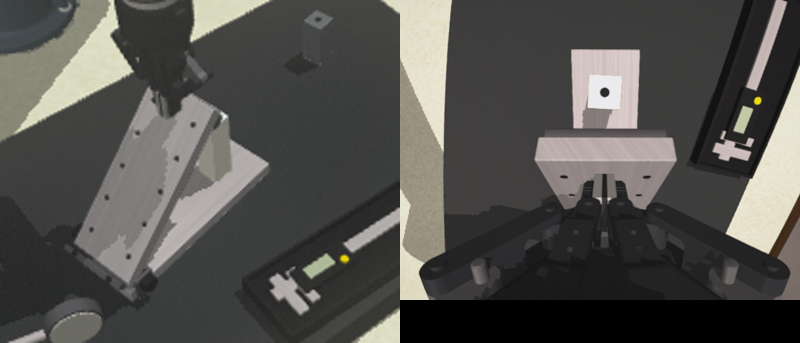

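The top is visibly tipping down under the fingertips, and the block at wrist (605,92 in the montage) is undisturbed. Continue along the arc.

Call:
send_rows:
  commands: "0 0.13 0 0.11 0;0 0.13 0 0.11 0;0 0.13 0 0.11 0;0 0.13 0 0.11 0;0 0.12 0 0.12 0;0 0.12 0 0.12 0;0 0.12 0 0.12 0;0 0 0 0 0"

```text
t: 15.17
tcp_pos: [0.5446, -0.0195, 0.2298]
tool_rot: [0.626, 0.78, -0.0, -0.001]
force: [0.2, 1.0, -0.2]
finger_gap: 0.0
gripper_force: 0.0
```

Call:
send_rows:
  commands: "0 0.12 0 0.12 0;0 0.12 0 0.12 0;0 0.11 0 0.13 0;0 0.11 0 0.13 0;0 0.05 0 0.07 0;0 0 0 0 0;0 0 0 0 0"

```text
t: 15.75
tcp_pos: [0.543, -0.0103, 0.219]
tool_rot: [0.626, 0.78, -0.0, -0.0]
force: [-0.1, 0.5, -0.7]
finger_gap: -0.0
gripper_force: 0.0
```

```bash
cat > ang.py <<'E'
from h import *
import sys
org=np.array([.5502,-.046,.06]);ex=np.array([-.2165,.9763,0]);ey=np.array([-.9763,-.2165,0])
def edge(th,s,h,y):  # world point on top: s ahead of hinge, h above plane
    return org+ex*(-.105+s*np.cos(th)-h*np.sin(th))+ey*y+np.array([0,0,.028+s*np.sin(th)+h*np.cos(th)])
if __name__=='__main__':
    b=snap('wrist',sys.argv[1]); g=cv2.GaussianBlur(b['pixels'].astype(np.float32).mean(2),(0,0),1)
    # brightness-gradient score of the predicted open-end lower edge, over angle
    for h in(.022,.004):
        best=[]
        for d in np.arange(26,50,.25):
            A=lambda dd:cv2.remap(g,*[np.ascontiguousarray(x.astype(np.float32)) for x in proj(b,[edge(np.radians(dd),.214,h,y) for y in np.linspace(-.04,.04,40)]).T],cv2.INTER_LINEAR).mean()
            best.append((abs(A(d+.35)-A(d-.35)),d))
        print(h,sorted(best)[::-1][:4])
    p=b['pixels'].astype(int); m=((p.min(2)>185)&(p.max(2)-p.min(2)<25)).astype(np.uint8)
    print('block px pred X=.073',proj(b,[org+ex*.073+[0,0,.118]]))
    n,l,st,c=cv2.connectedComponentsWithStats(m)
    for k in range(1,n):
        if 150<st[k,4]<9000 and abs(c[k][0]-320)<60: print(st[k],c[k].round(1))
E
python3 d.py .5543 -.0645 .267 102.5; python3 ang.py w6.png
```

```text
t15.75 tcp [ 0.543  -0.0103  0.219 ] head 102.52 rows xyz [-2.77 -0.04 -2.4 ] F [-0.1  0.5 -0.7] gap -0.0 q6 -0.44 spin rows 0.0
0.022 [(np.float32(70.84559), np.float64(26.0)), (np.float32(35.39653), np.float64(26.25)), (np.float32(30.369461), np.float64(29.75)), (np.float32(26.97992), np.float64(30.5))]
0.004 [(np.float32(77.16601), np.float64(30.25)), (np.float32(75.88161), np.float64(29.5)), (np.float32(68.27885), np.float64(29.25)), (np.float32(66.35054), np.float64(30.5))]
block px pred X=.073 [[327.53300012 202.03733782]]
[ 270  112  116   84 8684] [327.1 152. ]
[223 226 209   3 501] [336.9 226.8]
```

Call:
send_rows:
  commands: "0 0.1 0 0.12 0;0 0.1 0 0.12 0;0 0.1 0 0.12 0;0 0 0 0 0;0 0 0 0 0"

```text
t: 16.22
tcp_pos: [0.5416, -0.0043, 0.2117]
tool_rot: [0.626, 0.78, -0.0, -0.0]
force: [-0.9, 0.0, 0.3]
finger_gap: 0.001
gripper_force: 0.0
```

Call:
send_rows:
  commands: "0 0.03 0 0.1 0;0 0 0 0 0;0 0.03 0 0.1 0;0 0 0 0 0;0 0 0 0 0"

```text
t: 16.63
tcp_pos: [0.542, -0.004, 0.2106]
tool_rot: [0.626, 0.78, -0.0, 0.001]
force: [-3.5, -1.8, 15.3]
finger_gap: 0.004
gripper_force: 6.6
```

```bash
python3 d.py .5543 -.0645 .267 102.5; python3 ang.py w7.png
```

```text
t16.63 tcp [ 0.542  -0.004   0.2106] head 102.54 rows xyz [-3.09 -0.05 -2.81] F [-3.5 -1.8 15.3] gap 0.004 q6 -0.43 spin rows 0.01
0.022 [(np.float32(61.985435), np.float64(26.0)), (np.float32(28.963593), np.float64(38.75)), (np.float32(27.363739), np.float64(38.5)), (np.float32(25.824615), np.float64(29.75))]
0.004 [(np.float32(78.54946), np.float64(30.25)), (np.float32(77.065926), np.float64(29.25)), (np.float32(70.80713), np.float64(29.0)), (np.float32(61.843002), np.float64(30.5))]
block px pred X=.073 [[326.75115326 217.6762092 ]]
[230 246 206   3 431] [333.7 247.3]
```

Force has risen to 15 N, so the roll is on the block at about 30°. Lift off, turn to the wedge heading and go to the wedge.

Call:
send_rows:
  commands: "0 0 0 -0.3 0;0 0 0 -1 0;0 0 0 -1 0;60 0 0 -1 0;85 0 0 -1 1;85 0 0 -1 1;85 0 0 -0.5 1;85 0 0 0 1;85 0 0 0 1;85 0 0 0 1;85 0 0 0 0.13;85 0 0 0 0"

```text
t: 17.68
tcp_pos: [0.5414, -0.0032, 0.3238]
tool_rot: [0.777, 0.63, -0.0, -0.0]
force: [0.3, 0.4, -0.2]
finger_gap: 0.995
gripper_force: 0.0
```

```bash
python3 d.py .4537 -.3373 .2 78
```

```text
t17.68 tcp [ 0.5414 -0.0032  0.3238] head 78.06 rows xyz [-17.25  -0.83   6.19] F [ 0.3  0.4 -0.2] gap 0.995 q6 -0.00 spin rows 0.01
```

Call:
send_rows:
  commands: "85 -1 -0.05 0 0;85 -1 -0.05 0 0;85 -1 -0.05 0 0;85 -1 -0.05 0 0;85 -1 -0.05 0 0;85 -1 -0.05 0 0;85 -1 -0.05 0 0;85 -1 -0.05 0 0;85 -1 -0.05 0.3 0;85 -1 -0.05 0.4 0;85 -1 -0.05 0.4 0;85 -1 -0.05 0.4 0;85 -1 -0.05 0.4 0;85 -1 -0.05 0.4 0;85 -1 -0.05 0.4 0;85 -1 -0.05 0.4 0;85 -1 0 0 0;85 -0.25 0 0 0;85 0 0 0 0;85 0 0 0 0"

```text
t: 19.35
tcp_pos: [0.4541, -0.3369, 0.2619]
tool_rot: [0.777, 0.629, 0.0, -0.0]
force: [0.0, 0.3, -0.3]
finger_gap: 0.995
gripper_force: 0.0
```

```bash
python3 d.py .4537 -.3373 .074 78; python3 -c "
from h import *
np.set_printoptions(precision=4,suppress=True)
b=snap('wrist','w8.png'); o=np.array([.4543,-.3344]); u=np.array([np.cos(np.radians(78)),np.sin(np.radians(78))]); v=np.array([-u[1],u[0]])
Q=[(*(o+.05*u+.025*v),.072),(*(o-.05*u+.025*v),.127),(*(o-.05*u-.025*v),.127),(*(o+.05*u-.025*v),.072)]
q=proj(b,Q); print(q)
p=b['pixels'].astype(int); m=((p.min(2)>140)).astype(np.uint8)
n,l,st,c=cv2.connectedComponentsWithStats(m)
k=max(range(1,n),key=lambda k: st[k,4] if abs(c[k][0]-325)<80 else 0); print(st[k],c[k]); print('pred centroid',q.mean(0))
i=b['pixels'].copy(); cv2.polylines(i,[q.round().astype(np.int32)],True,(0,255,0),1); cv2.imwrite('pics/w8o.png',i[:,:,::-1])
a=snap('top','t8.png'); e=snap('scene','s8.png')
J=np.zeros((480,800,3),np.uint8); J[:270,:360]=cv2.resize(i,(360,270)); J[270:480,:360]=cv2.resize(a['pixels'][190:295,300:480],(360,210),interpolation=2); J[:,360:]=cv2.resize(e['pixels'][150:315,185:336],(440,480),interpolation=2)
cv2.imwrite('pics/m8.png',J[:,:,::-1])
"
```

```text
t19.35 tcp [ 0.4541 -0.3369  0.2619] head 77.99 rows xyz [-0.03 -0.01  9.4 ] F [ 0.   0.3 -0.3] gap 0.995 q6 -0.63 spin rows -0.0
[[300.0467 155.2889]
 [297.748  281.0595]
 [357.6206 280.9812]
 [354.8951 155.2086]]
[ 298  156   60  125 7268] [327.6098 218.9235]
pred centroid [327.5776 218.1346]
```

View pics/m8.png

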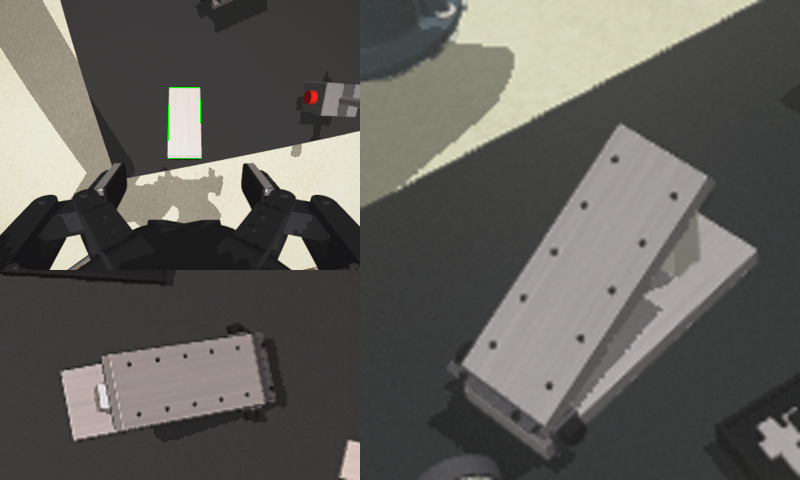

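The wrist view shows the predicted wedge outline (green, 298–358 x 155–281) matching exactly. In the top and scene views, the roll sits on the standing white block at about 30°. Grasp the wedge now.

Call:
send_rows:
  commands: "85 -0.03 0 1 0;85 0 0 1 0;85 0 0 1 0;85 0 0 1 0;85 0 0 1 0;85 0 0 1 0;85 0 0 1 0;85 0 0 1 0;80 0 0 0.9 0;75 0 0 0.5 0;60 0 0 0 0;50 0 0 0 0;44 0 0 0 0;44 0 0 0 0;44 0 0 0 0;44 0 0 0 0;44 0 0 0 0"
  grip_force: 35

```text
t: 20.92
tcp_pos: [0.454, -0.3379, 0.0744]
tool_rot: [0.777, 0.629, 0.0, 0.0]
force: [0.8, 1.4, -1.1]
finger_gap: 0.578
gripper_force: 38.6
```

```bash
python3 d.py .4537 -.3373 .3 102.5; python3 -c "
from h import *
from ang import edge
a=load('t8.png'); g=cv2.GaussianBlur(a['pixels'].astype(np.float32).mean(2),(0,0),.6)
for d in (28,29,30,31,32): print(d,[proj(a,[edge(np.radians(d),.214,h,0)]).round(2).tolist() for h in (.022,.004)])
import numpy as np
p0=proj(a,[edge(np.radians(30),.214,.022,0.02)])[0]; p1=proj(a,[edge(np.radians(30),.1,.022,0.02)])[0]; d=(p0-p1)/np.linalg.norm(p0-p1)
print(p0,[(k,int(cv2.getRectSubPix(g,(1,1),tuple(map(float,p0+d*k)))[0,0])) for k in range(-6,12)])
"
```

```text
t20.92 tcp [ 0.454  -0.3379  0.0744] head 77.99 rows xyz [  0.03  -0.02 -11.28] F [ 0.8  1.4 -1.1] gap 0.578 q6 -0.63 spin rows -6.13
28 [[[355.75, 251.04]], [[351.86, 252.05]]]
29 [[[356.71, 250.81]], [[352.7, 251.84]]]
30 [[[357.7, 250.57]], [[353.56, 251.62]]]
31 [[[358.72, 250.32]], [[354.45, 251.4]]]
32 [[[359.76, 250.07]], [[355.36, 251.17]]]
[359.32922493 258.93530312] [(-6, 144), (-5, 144), (-4, 144), (-3, 144), (-2, 144), (-1, 145), (0, 149), (1, 139), (2, 131), (3, 124), (4, 101), (5, 97), (6, 105), (7, 113), (8, 122), (9, 130), (10, 145), (11, 160)]
```

Call:
send_rows:
  commands: "44 0 0 -0.4 0;44 0 0 -0.8 0;44 0 0 -1 0;44 0 0 -1 0;44 0 0 -1 -0.5;44 0 0 -1 -1;44 0 0 -1 -1;44 0 0 -0.8 -1;44 0 0 0 -1;44 0 0 0 -1;44 0 0 0 -0.63;44 0 0 0 0;44 0 0 0 0"

```text
t: 22.0
tcp_pos: [0.4536, -0.3377, 0.214]
tool_rot: [0.626, 0.78, 0.0, -0.0]
force: [-0.5, -0.5, -5.4]
finger_gap: 0.579
gripper_force: 38.3
```

```bash
python3 d.py .5689 -.1303 .20 102.5
```

```text
t22.00 tcp [ 0.4536 -0.3377  0.214 ] head 102.43 rows xyz [8.89 7.86 0.7 ] F [-0.5 -0.5 -5.4] gap 0.579 q6 -1.05 spin rows -0.02
```

Call:
send_rows:
  commands: "44 0.45 0.4 0 0;44 0.85 0.75 0 0;44 0.85 0.75 0 0;44 0.85 0.75 0 0;44 0.85 0.75 0 0;44 0.85 0.75 0 0;44 0.85 0.75 0 0;44 0.85 0.75 0 0;44 0.85 0.75 0 0;44 0.85 0.75 0 0;44 0.79 0.71 0 0;44 0 0 0.5 0;44 0 0 0.2 0;44 0 0 0 0;44 0 0 0 0"

```text
t: 23.25
tcp_pos: [0.5681, -0.1305, 0.1993]
tool_rot: [0.626, 0.78, -0.0, -0.001]
force: [0.6, 0.1, -5.0]
finger_gap: 0.583
gripper_force: 38.1
```

```bash
python3 d.py .5689 -.1303 .1695 102.5; python3 -c "
from h import *
b=snap('wrist','w9.png')
from ang import *
# top's side edges vs wedge side edges: scan rows
g=b['pixels'].astype(np.float32).mean(2)
for s in (.13,.17,.2): print('pred edges',proj(b,[edge(np.radians(30),s,.022,y) for y in(-.045,.045)]).round(1).tolist())
s=readout.sense(); R=Rot.from_quat(s['tool_rot']).as_matrix()
for x in (.0535,): print('wedge thin top corners',proj(b,[s['tcp_pos']+R@np.array([x,y,.014-.012]) for y in(-.025,.025)]).round(1).tolist())
cv2.imwrite('pics/w9.png',b['pixels'][:,:,::-1])
for r in range(120,300,20):
  e=np.abs(np.gradient(cv2.GaussianBlur(g,(0,0),1)[r])); pk=[i for i in range(200,450) if e[i]>6 and e[i]==e[i-3:i+4].max()]; print(r,pk)
"
```

```text
t23.25 tcp [ 0.5681 -0.1305  0.1993] head 102.46 rows xyz [0.   0.04 1.49] F [ 0.6  0.1 -5. ] gap 0.583 q6 -0.63 spin rows -0.01
pred edges [[432.6, 104.3], [229.2, 104.6]]
pred edges [[453.2, 2.6], [209.5, 3.0]]
pred edges [[472.0, -97.7], [191.5, -97.5]]
wedge thin top corners [[266.0, 178.5], [394.4, 178.4]]
120 [232, 427]
140 [236, 423]
160 [240, 266, 272, 387, 393, 419]
180 [244, 263, 392, 415]
200 [248, 262, 392, 410]
220 [253, 261, 393, 406]
240 [257, 394, 402]
260 [244, 259, 397, 414]
280 [252, 258, 396, 402]
```

The wedge is centred and square over the top. Drop the grip to 20 N so it can pivot, and lower it.

Call:
send_rows:
  commands: "44 0 0 0.3 0;44 0 0 0.4 0;44 0 0 0.3 0;44 0 0 0.2 0;44 0 0 0.1 0;44 0 0 0 0"
  grip_force: 20

```text
t: 23.8
tcp_pos: [0.5684, -0.1303, 0.173]
tool_rot: [0.626, 0.78, -0.0, -0.001]
force: [-0.3, -0.1, -5.6]
finger_gap: 0.58
gripper_force: 38.3
```

Call:
send_rows:
  commands: "44 0 0 0.15 0;44 0 0 0.15 0;44 0 0 0.15 0;44 0 0 0 0"

```text
t: 24.13
tcp_pos: [0.57, -0.1316, 0.1659]
tool_rot: [0.626, 0.78, -0.0, 0.002]
force: [-0.3, -3.6, 1.1]
finger_gap: 0.582
gripper_force: 38.5
```

Call:
send_rows:
  commands: "44 0 0 0.15 0;44 0 0 0.15 0;44 0 0 0 0"

```text
t: 24.38
tcp_pos: [0.5705, -0.1333, 0.1603]
tool_rot: [0.626, 0.78, -0.001, 0.003]
force: [-0.4, -7.7, 2.3]
finger_gap: 0.584
gripper_force: 38.1
```

Call:
send_rows:
  commands: "44 0.1 0 0.15 0;44 0.1 0 0.15 0;44 0 0 0.15 0;44 0 0 0 0"
  grip_force: 20

```text
t: 24.72
tcp_pos: [0.5716, -0.1322, 0.1523]
tool_rot: [0.625, 0.78, -0.001, 0.007]
force: [0.3, -12.5, 4.2]
finger_gap: 0.583
gripper_force: 37.2
```

Call:
send_rows:
  commands: "44 0.05 0 0.15 0;44 0.05 0 0.15 0;44 0 0 0 0"

```text
t: 24.97
tcp_pos: [0.5714, -0.129, 0.1459]
tool_rot: [0.626, 0.78, -0.0, 0.006]
force: [2.5, -10.8, 2.3]
finger_gap: 0.581
gripper_force: 36.7
```

```bash
python3 d.py .5689 -.1303 .1426 102.5; python3 -c "
from h import *
b=snap('wrist','w10.png')
g=cv2.GaussianBlur(b['pixels'].astype(np.float32).mean(2),(0,0),1)
s=readout.sense(); R=Rot.from_quat(s['tool_rot']).as_matrix()
for a in (0,10,15,20,25,30):
  c,n=np.cos(np.radians(a)),np.sin(np.radians(a)); x,z=.0535,.0120-.0254
  print(a,proj(b,[s['tcp_pos']+R@np.array([x*c-z*n,0,-.011-(x*n+z*c)])]).round(1).tolist())
print([int(v) for v in g[20:240:4,328]])
"
```

```text
t24.97 tcp [ 0.5714 -0.129   0.1459] head 102.52 rows xyz [-0.03 -0.14  0.16] F [  2.5 -10.8   2.3] gap 0.581 q6 -0.63 spin rows 0.0
0 [[329.5, 176.5]]
10 [[329.7, 175.2]]
15 [[329.8, 176.3]]
20 [[329.9, 178.7]]
25 [[330.0, 182.5]]
30 [[330.1, 188.0]]
[160, 160, 161, 161, 161, 161, 161, 161, 162, 162, 162, 162, 162, 162, 162, 163, 163, 163, 163, 163, 163, 164, 164, 164, 164, 164, 164, 163, 163, 163, 163, 163, 163, 163, 163, 163, 163, 164, 163, 187, 189, 189, 189, 195, 234, 233, 233, 233, 233, 233, 233, 233, 232, 232, 232]
```

Call:
send_rows:
  commands: "44 0 0 0.1 0;44 0 0 0.1 0;44 0 0 0 0;44 0 0 0 0"

```text
t: 25.35
tcp_pos: [0.5712, -0.1281, 0.1417]
tool_rot: [0.626, 0.78, 0.0, 0.005]
force: [3.3, -8.4, 2.0]
finger_gap: 0.583
gripper_force: 36.5
```

Call:
send_rows:
  commands: "44 0 0 0.1 0;44 0 0 0.05 0;44 0 0 0 0;44 0 0 0 0"

```text
t: 25.68
tcp_pos: [0.5712, -0.128, 0.1408]
tool_rot: [0.626, 0.78, 0.0, 0.006]
force: [-0.7, -6.9, 13.2]
finger_gap: 0.578
gripper_force: 37.9
```

```bash
cat > wv.py <<'E'
from ang import *
b=snap('wrist',sys.argv[1]); g=cv2.GaussianBlur(b['pixels'].astype(np.float32).mean(2),(0,0),.8)
col=g[:,328]; e=np.abs(np.gradient(col)); print('edges rows',[(i,int(col[i-4]),int(col[i+4])) for i in range(100,300) if e[i]>2.5 and e[i]==e[i-3:i+4].max()])
th=np.radians(30)
for m in (0,.005,.01): print('gap',m,'thin bottom,thin top,thick top',proj(b,[edge(th,-.006+m+.1,.022,0),edge(th,-.006+m+.1,.034,0),edge(th,-.006+m,.022+.067,0)])[:,1].round(1))
E
python3 d.py .5689 -.1303 .1426 102.5; python3 wv.py w11.png
```

```text
t25.68 tcp [ 0.5712 -0.128   0.1408] head 102.55 rows xyz [-0.09 -0.14 -0.09] F [-0.7 -6.9 13.2] gap 0.578 q6 -0.63 spin rows 0.01
edges rows [(178, 165, 201), (201, 201, 232)]
gap 0 thin bottom,thin top,thick top [192.2 215.7 469.8]
gap 0.005 thin bottom,thin top,thick top [180.7 204.1 467.7]
gap 0.01 thin bottom,thin top,thick top [168.5 191.6 465.6]
```

It is flush: load jumped to 13 N and the thin-end face spans rows 178–201 as predicted. The gap to the stop is about 6 mm, so slide it down the slope.

Call:
send_rows:
  commands: "44 -0.06 0 0.02 0;44 -0.06 0 0.035 0;44 -0.06 0 0.035 0;44 -0.06 0 0.035 0;44 -0.06 0 0.035 0;44 0 0 0 0;44 0 0 0 0"

```text
t: 26.32
tcp_pos: [0.5727, -0.1326, 0.1381]
tool_rot: [0.626, 0.78, 0.001, 0.006]
force: [0.1, -2.3, 15.4]
finger_gap: 0.579
gripper_force: 38.4
```

```bash
python3 d.py .5689 -.1303 .1426 102.5; python3 wv.py w12.png
```

```text
t26.32 tcp [ 0.5727 -0.1326  0.1381] head 102.55 rows xyz [ 0.15 -0.16 -0.23] F [ 0.1 -2.3 15.4] gap 0.579 q6 -0.64 spin rows 0.01
edges rows [(177, 167, 201), (200, 201, 232)]
gap 0 thin bottom,thin top,thick top [179.5 202.8 467.7]
gap 0.005 thin bottom,thin top,thick top [167.2 190.3 465.5]
gap 0.01 thin bottom,thin top,thick top [154.1 176.9 463.1]
```

Call:
send_rows:
  commands: "44 -0.06 0 0.03 0;44 -0.06 0 0.03 0;44 -0.04 0 0.02 0;44 0 0 0 0;44 0 0 0 0"

```text
t: 26.78
tcp_pos: [0.573, -0.1334, 0.1376]
tool_rot: [0.626, 0.78, 0.002, 0.004]
force: [-0.9, 4.1, 24.2]
finger_gap: 0.578
gripper_force: 39.2
```

```bash
python3 d.py .5689 -.1303 .1426 102.5; python3 wv.py w13.png
```

```text
t26.78 tcp [ 0.573  -0.1334  0.1376] head 102.52 rows xyz [ 0.2  -0.16 -0.25] F [-0.9  4.1 24.2] gap 0.578 q6 -0.64 spin rows 0.01
edges rows [(177, 167, 201), (200, 201, 232)]
gap 0 thin bottom,thin top,thick top [176.8 199.9 467.6]
gap 0.005 thin bottom,thin top,thick top [164.3 187.2 465.4]
gap 0.01 thin bottom,thin top,thick top [151.1 173.6 463. ]
```

The thick end is at the stop: gap 0, and it no longer moves. Release and rise.

Call:
send_rows:
  commands: "44 0 0 -0.1 0;50 0 0 0 0;54 0 0 0 0;60 0 0 0 0;66 0 0 0 0;66 0 0 0 0;66 0 0 0 0"

```text
t: 27.42
tcp_pos: [0.5691, -0.1334, 0.1335]
tool_rot: [0.626, 0.78, -0.0, -0.001]
force: [0.4, -0.1, 0.9]
finger_gap: 0.771
gripper_force: 0.0
```

Call:
send_rows:
  commands: "66 0 0 -0.4 0;66 0 0 -0.6 0;66 0 0 -0.8 0;66 0 0 -1 0;66 0 0 -1 0;66 0 0 -1 0;66 0 0 -1 0;66 0 0 -1 0;66 0 0 -1 0;66 0 0 0 0;66 0 0 0 0"

```text
t: 28.33
tcp_pos: [0.57, -0.1337, 0.2915]
tool_rot: [0.626, 0.78, 0.0, 0.001]
force: [-0.1, 0.3, -0.6]
finger_gap: 0.774
gripper_force: 0.0
```

```bash
python3 d.py .5689 -.1303 .1426 102.5; python3 wv.py w14.png; python3 - <<'E'
from ang import *
b=load('w14.png'); g=b['pixels'].astype(np.uint8); th=np.radians(30)
# expected wedge face corners, and fitted quad of the bright face
Q=np.array([proj(b,[edge(th,s,h,y)])[0] for s,h,y in((.094,.034,-.025),(.094,.034,.025),(-.006,.089,.025),(-.006,.089,-.025))]); print('pred',Q.round(1).tolist())
m=((g.min(2)>215)*255).astype(np.uint8); m[:, :150]=0; m[:,520:]=0
c=max(cv2.findContours(m,0,1)[0],key=lambda c:cv2.contourArea(c) if cv2.pointPolygonTest(c,tuple(map(float,Q.mean(0))),False)>=0 else 0)
print('seen',cv2.contourArea(c),cv2.contourArea(Q.astype(np.float32)),cv2.minAreaRect(c),cv2.approxPolyDP(c,6,True).reshape(-1,2).tolist())
E
```

```text
t28.33 tcp [ 0.57   -0.1337  0.2915] head 102.51 rows xyz [ 0.19 -0.04  7.44] F [-0.1  0.3 -0.6] gap 0.774 q6 -0.64 spin rows 0.0
edges rows [(155, 162, 194), (164, 193, 228)]
gap 0 thin bottom,thin top,thick top [154.8 163.8 302.8]
gap 0.005 thin bottom,thin top,thick top [149.1 158.  299.4]
gap 0.01 thin bottom,thin top,thick top [143.3 152.1 296. ]
pred [[361.2, 163.8], [293.6, 163.9], [297.6, 302.8], [357.5, 302.7]]
seen 7989.5 8858.776149811922 ((330.0, 231.5), (133.0, 66.0), 90.0) [[298, 165], [301, 298], [336, 298], [345, 286], [359, 298], [363, 166]]
```

Call:
send_rows:
  commands: "66 -1 0 -0.5 0;66 -1 0 -0.5 0;66 -1 0 -0.5 0;66 -1 0 -0.5 0;66 -1 0.5 0 0;66 -1 0.5 0 0;66 -1 0.5 0 0;66 -1 0.5 0 0;66 -1 0.5 0 0;66 -1 0.5 0 0;66 0 0 0 0;66 0 0 0 0"

```text
t: 29.38
tcp_pos: [0.6709, -0.3162, 0.3267]
tool_rot: [0.626, 0.78, -0.0, -0.003]
force: [0.1, 0.7, 0.9]
finger_gap: 0.773
gripper_force: 0.0
```

```bash
python3 d.py .5689 -.1303 .1426 102.5; python3 - <<'E'
from ang import *
np.set_printoptions(precision=4,suppress=True)
b=load('w14.png'); g=cv2.GaussianBlur(b['pixels'].astype(np.float32).mean(2),(0,0),.8); print('thick edge',[int(v) for v in g[290:312,315]])
a=snap('top','t15.png'); snap('scene','s15.png'); th=np.radians(30)
p=a['pixels'].astype(int); m=((p.min(2)>185)).astype(np.uint8)
print('pred wedge face corners',[proj(a,[edge(th,s,h,y)])[0].round(1).tolist() for s,h,y in((.094,.034,-.025),(.094,.034,.025),(-.006,.089,.025),(-.006,.089,-.025))])
print('pred block top corners',[proj(a,[org+ex*x+ey*y+[0,0,.118]])[0].round(1).tolist() for x in(.058,.088) for y in(-.015,.015)])
g=cv2.GaussianBlur(a['pixels'].astype(np.float32).mean(2),(0,0),.6)
for nm,P0,P1 in(('center line',edge(th,.194,.022,0),org+ex*.13+[0,0,.018]),('wedge',edge(th,.12,.022,0),edge(th,-.03,.06,0))):
    u0,u1=proj(a,[P0,P1]); n=int(np.hypot(*(u1-u0))); L=[(u0+(u1-u0)*k/n) for k in range(n+1)]
    print(nm,u0,u1,[int(cv2.getRectSubPix(g,(1,1),tuple(map(float,q)))[0,0]) for q in L])
J=np.zeros((420,800,3),np.uint8); J[:420,:400]=cv2.resize(a['pixels'][200:305,330:430],(400,420),interpolation=2)
e=load('s15.png'); J[:420,400:]=cv2.resize(e['pixels'][165:315,190:333],(400,420),interpolation=2); cv2.imwrite('pics/f.png',J[:,:,::-1])
E
```

```text
t29.38 tcp [ 0.6709 -0.3162  0.3267] head 102.44 rows xyz [10.14 -2.95  9.25] F [0.1 0.7 0.9] gap 0.773 q6 -0.81 spin rows -0.01
thick edge [230, 230, 230, 229, 229, 230, 230, 231, 227, 202, 147, 92, 65, 59, 57, 52, 47, 43, 42, 42, 42, 42]
pred wedge face corners [[398.6, 233.1], [402.6, 253.2], [447.9, 244.5], [443.8, 224.6]]
pred block top corners [[360.2, 244.3], [362.6, 256.6], [347.9, 246.7], [350.3, 258.9]]
center line [364.6151 249.4131] [331.0898 257.7581] [142, 142, 142, 142, 142, 144, 149, 149, 130, 124, 124, 133, 176, 209, 211, 188, 128, 117, 137, 164, 168, 167, 167, 167, 167, 166, 166, 167, 167, 167, 168, 163, 115, 67, 58]
wedge [389.3195 245.2908] [445.2423 235.2158] [141, 141, 141, 141, 141, 141, 140, 141, 145, 151, 155, 170, 194, 203, 203, 203, 203, 203, 203, 203, 203, 203, 203, 203, 203, 203, 203, 203, 203, 203, 203, 203, 203, 203, 203, 203, 203, 204, 204, 204, 204, 203, 203, 204, 204, 203, 203, 204, 204, 204, 203, 204, 204, 204, 199, 168, 103]
```

```bash
python3 -c "
from station import sign_off
print(sign_off())"
```

```text
the job is handed in; nothing more can be done
None
```

I handed the job in at about 29 s, and the hand-in returned no verdict. The white block stands about 5 mm from the seat point, the top rests on it at 30 degrees, and the wedge lies flat, square and against the stop. The bystanders were not touched.

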